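Return a coffee grinder's ring to its mark and lock it

ROBOT

A 6-joint arm with a two-finger parallel gripper is mounted at the origin on a cart in front of the work surface, level with it; the furniture and walls round the work are solid. World frame = base frame: x ahead of the robot, y to its left, z up, the work surface at z = 0. Lengths are in m, angles in degrees, forces in N, time in s.
With the tool pointing down it reaches from about 0.275 to 0.75 m from the base axis. Payload 10.2 kg.
Tool frame: the origin (TCP) lies at the very end of the fingers, on their centre line; the grasp point (between the pads) lies 19 mm behind it; z points along the fingers, y is the line along which they close (so a half turn about z gives the same grasp; the last joint's range is limited). The gripper opens to 85 mm and grips with 20 to 120 N. Pads are 22 mm wide; open, the fingers measure 114 mm over their backs; the gripper's body (76 mm by 85 mm) begins 54 mm behind the grasp point. The pads swing forward as they close: fully open they stand 13 mm farther back than shut.
Start: joints at [51.601, 17.928, 85.812, -0, 76.261, -12.8], TCP at [0.227, 0.473, 0.197] pointing down, gripper open.
Joint ranges: [-168.41, 168.41], [-55.51, 124.54], [10.69, 146.95], [-70.63, 250.63], [1, 178], [-165.06, 165.06]. Speed limits (degrees/s): [136.94, 136.94, 172.46, 180, 180, 180].

INTERFACE

Orientations are given as a 3x3 rotation matrix whose columns are the frame's x, y, z axes.
In Python, from bench import ctrl gives the robot as it stands. The module is installed in compiled form; this text tells all that it offers.
- The arm moves only by the tool play_rows, never from a script. Its argument "plan" is a list of rows, each a list of 3 entries, a list of its own where there are three numbers: the shift along the tool's x, y, z in mm, then the turn, a rotation vector about the tool's x, y, z in degrees, then the opening in per cent of the stroke, from 0 (shut) to 100 (fully open). A call has 1 to 5 rows; each row shifts and turns the commanded pose from where the row before left it, along the tool's axes as they then stand; what a row does not reach is not made up. A row lasts 1/12 s, in which the tool goes at most 41.7 mm and 7.16 degrees, less where a joint would pass 70% of its speed; a pose out of reach is approached as far as the arm can. A call with a gripper value outside its range is refused whole. The fingers move at their own pace and stop on an object; the grip force is fixed at half the most. Time passes only in rows, so rows that do not move let the fingers close. It gives the time, the measured TCP pose, the force, the opening and the grip force at its end, in the units of the state.
- ctrl.sense(): the state, without advancing time (a new reading comes with each control period).
- ctrl.snapshot(name): name is "side" or "top" or "wrist"; returns a dict with "pixels" (384x512x3 uint8, red, green, blue), "camera_matrix" (3x3 intrinsics, pixels), "cam_to_world" (4x4, takes a point from camera to world coordinates). Camera axes: x right, y up, looking along -z (the intrinsics and any distortion apply to the point x, -y, -z); pixel columns grow to the right and rows downward; lengths in m; the calibration is good to about 2 mm. A picture is of the moment at which its call begins. There is no depth.
- ctrl.sign_off(): hands the job in; it is judged then, once.
The state is a dict: "time_s": time; "q": joint angles; "qvel": joint speeds; "effort": joint torques, N m; "tcp_pos": TCP position; "tcp_rot": TCP orientation; "contact_force": force on the tool from outside, world axes, zero at the start; "ft_torque": the same for the moment, N m; "opening": finger opening in m; "finger_force": force on a finger pad.
Only numpy, scipy, OpenCV 4.12 (cv2) and the standard library are available. Lean on these libraries where they do the work, as an engineer would, in place of code of your own. Each camera call takes 0.05 s, during which the arm holds its last target. There are 200 camera calls.

TASK

The coffee grinder has been cleaned and its adjusting ring left loose: turn the ring by its rim until the long engraved mark faces the pointer, then push the locking catch inward until you feel its bolt bottom firmly in the notch under that mark, with 10 to 15 N. Never force it beyond 20 N: if it does not go in, straighten the ring first. Leave everything else on the worktop where it stands.

Things in the scene. Friction and masses are not known exactly. Their poses are not given: they have to be found in the camera images.
- grinder: electric burr coffee grinder without its hopper, fixed: dark body, 185 x 128 mm foot, round head of 72 mm radius with a flat deck 150 mm up. Origin on the worktop under the ring's vertical axis; z up, x from the front (catch, pointer) to the back, y to its left. Offsets below are in this frame. A 46 mm wide lug in front of the head, top 150 mm up, carries the catch out to x = -122 mm
- ring: the adjusting ring: bare aluminium, open, knurled, turns on the deck about the grinder's vertical axis (origin there, 152 mm up). Stiff: about 0.45 N m of friction, no spring, stays where it is left. Starts 30 to 85 degrees from the pointer, always anticlockwise of it seen from above, so it must be turned clockwise. Only the pointer, its bridge and the catch stand beside it, at the front
- rim_center (a point): fixed point on the ring's axis level with the rim's top, 195 mm up. The rim is an upright wall, outer radius 56 mm, inner radius 48 mm (8 mm thick), that can be pinched from above; inside it is empty down to 164 mm up, outside down to the deck
- ring_mark (a point): the long engraved mark: a dark groove 4 mm wide across the whole 8 mm top face of the rim and 12 mm down its outside (the other graduations are short thin ticks at the outer edge). Point on the top face, radius 52 mm, 195 mm up; turns with the ring. Its axes are parallel to the grinder's when the mark faces the pointer
- ring_notch (a point): middle of the floor of the notch under the long mark, radius 48 mm, 159 mm up; turns with the ring. 12 such notches, 30 degrees apart, in the foot of the rim's outside (152 to 166 mm up), one under each graduation: about 10 mm wide, 8 mm deep. Only the one under the long mark is the right one
- pointer_tip (a point): tip of the fixed steel cone pointer at the front, at x = -59.5 mm, y = 0, 184 mm up, pointing at the rim's outside; it stands on a 25 mm wide bridge (x = -74 to -59 mm, top 171 mm up) under which the bolt slides
- catch: the locking catch: slides along the grinder's x, inward is +x, up to 21 mm; its frame is the grinder's shifted by the travel. An upright thumb tab with a steel bolt (8 mm, round nose, axis 159 mm up, y = 0) screwed into it. About 3 N of friction, no spring, stays where it is left; starts drawn out, at 0 to 3 mm of travel. Past the notch's mouth the nose centres the ring itself if it is under 1.5 mm off
- catch_tab (a point): middle of the top of the black thumb tab: 10 mm thick in x, 26 mm wide in y, from 152 to 188.5 mm up; push on its outer face, 5 mm in front of this point. x = -102 mm fully drawn. The bolt's stick-out was changed in the cleaning and is hidden: it bottoms in the notch with this point anywhere from -90 to -83 mm, and if it meets the rim between notches it stops 8 mm sooner. Only the force tells
- hopper: clear plastic funnel hopper, 152 mm across the top, 121 mm high, set aside on the left; origin under its middle
- grounds_glass: drinking glass, 80 mm across, 91 mm high, on the grinder's foot under the head; origin under its middle
- coffee_jar: jar with a red lid, 68 mm across, 130 mm high, at the back; origin under its middle
- spread_jar: jar with a black lid, 77 mm across, 102 mm high, at the back; origin under its middle
- jar_near: jar with a yellow lid, 63 mm across, 90 mm high, at the back; origin under its middle
- brush: flat cleaning brush with a wooden handle, 170 mm long, lying at the front left; origin under its middle

How it is judged:
By the outcome, as a careful person would: the job done as asked, in the order asked, and still so for the second after the job is handed in, with the robot touching nothing.
It also fails if it takes over 58 s, if anything falls off the work surface, if the arm or the gripper's body presses on something with over 40 N, if the wrist force passes 120 N, or if a joint passes its speed limit or range.

## Working session

There is one attempt and no reset: what is moved stays moved. The work goes in short steps, Python scripts to look and compute and a tool call to move; the robot and the scene stay as the last step left them, time stands still between calls to the robot, and variables do not carry over. Pictures are saved under pics/ and viewed, at most 10 in all, crops included, and the job is handed in when it is done.

Besides the shell and the picture viewer there is one more tool, called after ">>>" as name(argument=value, ...) on one line, values as JSON. play_rows: Moves the arm, as the interface text tells. Its arguments: {"type":"object","properties":{"plan":{"type":"array","items":{"type":"array"}}},"required":["plan"]}

```bash
mkdir -p pics; python3 - <<'E'
from bench import ctrl
import cv2,numpy as np
s=ctrl.sense(); print(s)
for n in("side","top"):
    d=ctrl.snapshot(n); np.savez(n+"0.npz",**d); cv2.imwrite(f"pics/{n}0.png",d["pixels"][:,:,::-1]); print(n,d["camera_matrix"],d["cam_to_world"],d.keys())
E
```

```text
{'time_s': 0.0, 'q': array([ 5.15993788e+01,  1.79595766e+01,  8.58554842e+01, -5.05511411e-04,
        7.62623904e+01, -1.28004027e+01]), 'qvel': array([ 0.02740723, -0.01597482, -0.07831002, -0.04969843,  0.00630778,
       -0.09332622]), 'effort': array([-9.93792710e-04, -4.12267792e+01, -2.59744477e+01, -1.90213964e-04,
        4.16349736e-03,  1.59654468e-05]), 'tcp_pos': array([0.22666145, 0.47319668, 0.19672425]), 'tcp_rot': array([[-9.01831665e-01,  4.32086743e-01, -8.32949063e-04],
       [ 4.32087448e-01,  9.01831084e-01, -1.06469434e-03],
       [ 2.91139049e-04, -1.32008190e-03, -9.99999086e-01]]), 'contact_force': array([-0.11187561,  0.31220668, -0.86502961]), 'ft_torque': array([-0.03038383, -0.01739096,  0.03136513]), 'finger_force': 0.0, 'opening': 0.08519360725362032}
side [[390.1756836    0.         251.52615468]
 [  0.         390.1756836  191.03242271]
 [  0.           0.           1.        ]] [[-0.99661618  0.03968465 -0.07198136  0.51742275]
 [-0.08128949 -0.60556768  0.7916311   0.93966139]
 [-0.01217399  0.79480369  0.60674449  0.66733358]
 [ 0.          0.          0.          1.        ]] dict_keys(['pixels', 'camera_matrix', 'cam_to_world'])
top [[397.99052395   0.         253.35408735]
 [  0.         397.99052395 186.06984949]
 [  0.           0.           1.        ]] [[ 0.02722423  0.99697655 -0.07277775  0.52302336]
 [-0.99936573  0.02881675  0.02092194  0.26329288]
 [ 0.02295591  0.07216201  0.99712871  1.12114417]
 [ 0.          0.          0.          1.        ]] dict_keys(['pixels', 'camera_matrix', 'cam_to_world'])
```

View pics/top0.png

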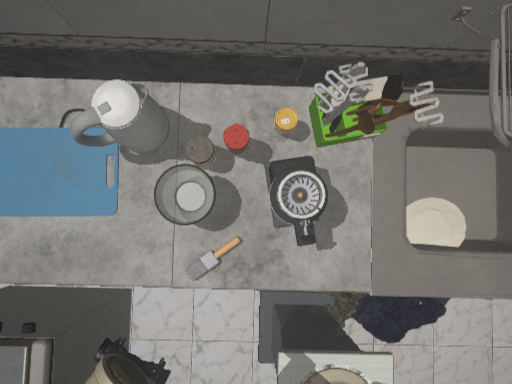

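View pics/side0.png

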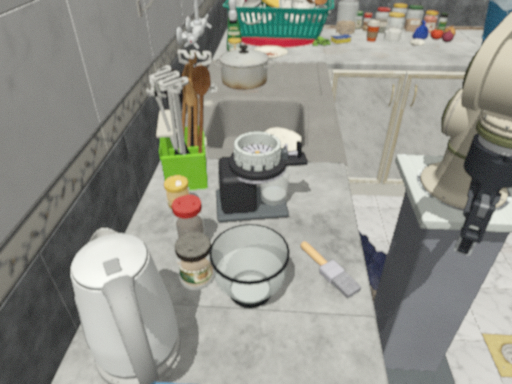

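The top view shows the ring centred near (301,195), with the catch lug pointing down the image at about (306,235). In the side view the ring is near (257,150).

```bash
cat > h.py <<'E'
import numpy as np,cv2
def load(n): return dict(np.load(n))
def ray(d,u,v,z):
    K=d["camera_matrix"];T=d["cam_to_world"]
    r=T[:3,:3]@np.array([(u-K[0,2])/K[0,0],-(v-K[1,2])/K[1,1],-1]);o=T[:3,3]
    return o+r*(z-o[2])/r[2]
def proj(d,p):
    T=d["cam_to_world"];K=d["camera_matrix"];c=T[:3,:3].T@(np.asarray(p)-T[:3,3])
    return np.array([K[0,2]+K[0,0]*c[0]/-c[2],K[1,2]-K[1,1]*c[1]/-c[2]])
E
python3 - <<'E'
from h import *
d=load("top0.npz"); im=d["pixels"][:,:,::-1]
c=im[145:255,255:355]; cv2.imwrite("pics/top_crop.png",cv2.resize(c,(550*1,605))[:600] if 0 else cv2.resize(c,None,fx=5.4,fy=5.4,interpolation=cv2.INTER_CUBIC))
print(ray(d,301,195,.195),ray(d,306,232,.1885))
E
```

```text
[0.57292606 0.13198791 0.195     ] [0.48703832 0.1177395  0.1885    ]
```

View pics/top_crop.png

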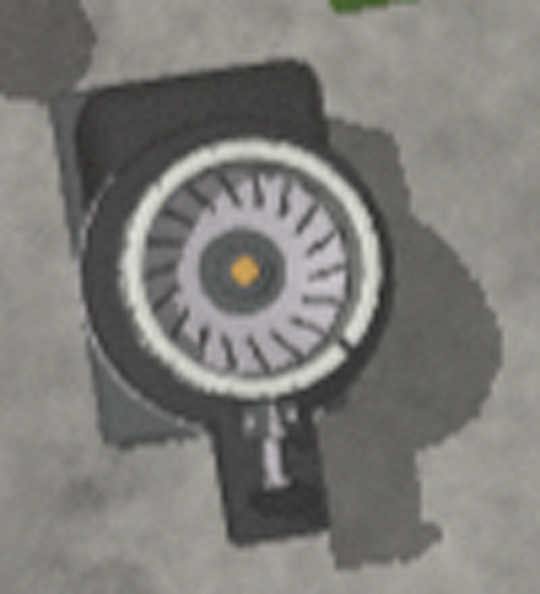

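The crop shows the bright rim centred near (252,267), the long mark at about (345,345), the pointer at about (270,410) and the tab at about (278,500).

```bash
python3 - <<'E'
from h import *
d=load("top0.npz"); im=d["pixels"]
g=cv2.resize(im[145:255,255:355],None,fx=8,fy=8,interpolation=cv2.INTER_CUBIC).astype(int)
P=lambda x,y:((x+.5)/8-.5+255,(y+.5)/8-.5+145)
m=((g.min(2)>175)).astype(np.uint8)
yy,xx=np.mgrid[:m.shape[0],:m.shape[1]]
m[(np.hypot(xx-373,yy-395)>215)|(np.hypot(xx-373,yy-395)<150)]=0
c=max(cv2.findContours(m,0,cv2.CHAIN_APPROX_NONE)[0],key=cv2.contourArea)
h=cv2.convexHull(c); e=cv2.fitEllipse(h);print(e)
C=ray(d,*P(*e[0]),.195);print("C",C, "r",e[1][0]/16,)
# mark: darkest along r=52
th=np.radians(np.arange(0,360,.5)); v=[]
for t in th:
    s=0
    for r in(.050,.052,.054):
        u=proj(d,C+[r*np.cos(t),r*np.sin(t),0]);X=(u-[255,145]+.5)*8-.5
        s+=g[int(round(X[1])),int(round(X[0]))].sum()/9
    v.append(s)
v=np.array(v);i=v.argmin();w=np.clip(150-v,0,None)
sel=abs(np.arange(len(v))-i)<20
print("mark",np.degrees(th[i]),np.degrees((w*th)[sel].sum()/w[sel].sum()),v[i],np.median(v))
# grinder axis by body lug: dark lug edges & pointer
for n,(a,b) in {"tab":(278,500),"ptr":(270,410)}.items():
    p=ray(d,(a+.5)/5.4-.5+255,(b+.5)/5.4-.5+145,.1885 if n=="tab" else .184);q=p-C;print(n,p,np.hypot(*q[:2]),np.degrees(np.arctan2(q[1],q[0])))
# lug edges
for y in range(480,535,8):
    row=g[int(y*8/5.4),:].mean(1); xs=np.where(row[300:500]<75)[0]+300
    for x in (xs.min(),xs.max()): print(ray(d,*P(x,y*8/5.4),.15)[:2].round(4),end=" ")
    print()
E
```

```text
((372.3983459472656, 397.4609375), (370.69781494140625, 376.1519775390625), 122.58556365966797)
C [0.57469901 0.13175761 0.195     ] r 23.16861343383789
mark 232.00000000000003 232.1067657832364 74.33333333333333 196.88888888888889
tab [0.47500297 0.1173534  0.1885    ] 0.10073123341323968 -171.77872580899574
ptr [0.51364448 0.120834   0.184     ] 0.06202403334480159 -169.85621691081508
[0.4814 0.1371] [0.4826 0.092 ] 
[0.4778 0.1368] [0.479  0.0913] 
[0.4742 0.1364] [0.4754 0.09  ] 
[0.4707 0.1357] [0.4719 0.09  ] 
[0.4671 0.1344] [0.4683 0.089 ] 
[0.4636 0.1337] [0.4647 0.0883] 
[0.46   0.1337] [0.4611 0.0919]
```

>>> play_rows(plan=[[[0, 0, -40], [0, 0, 0], 60], [[-36, -8, 0], [0, 0, 0], 40], [[-36, -8, 0], [0, 0, 0], 40], [[-36, -8, 0], [0, 0, 0], 40], [[-36, -8, 0], [0, 0, 0], 40]])

```text
time_s: 0.52
tcp_pos: [0.3438, 0.3812, 0.2372]
tcp_rot: [[-0.902, 0.432, -0.0], [0.432, 0.902, -0.0], [0.0, -0.0, -1.0]]
contact_force: [0.3, 0.2, -0.3]
opening: 0.0341
finger_force: 0.0
```

>>> play_rows(plan=[[[-36, -8, 0], [0, 0, 0], 40], [[-36, -8, 0], [0, 0, 0], 40], [[-36, -8, 0], [0, 0, 0], 40], [[-36, -8, 0], [0, 0, 0], 40], [[-36, -8, 0], [0, 0, 0], 40]])

```text
time_s: 0.93
tcp_pos: [0.489, 0.2671, 0.237]
tcp_rot: [[-0.902, 0.432, -0.001], [0.432, 0.902, -0.0], [0.0, -0.0, -1.0]]
contact_force: [0.3, 0.4, -0.6]
opening: 0.0341
finger_force: 0.0
```

>>> play_rows(plan=[[[-36, -8, 0], [0, 0, 0], 40], [[-36, -8, 0], [0, 0, 0], 40], [[0, 0, 0], [0, 0, 0], 40], [[0, 0, 0], [0, 0, 0], 40]])

```text
time_s: 1.27
tcp_pos: [0.5467, 0.2218, 0.2362]
tcp_rot: [[-0.901, 0.434, -0.002], [0.434, 0.901, -0.0], [0.001, -0.001, -1.0]]
contact_force: [-1.2, 0.4, 0.7]
opening: 0.0341
finger_force: 0.0
```

```bash
cat >> h.py <<'E'
C=np.array([.5747,.1318,.195])
def tool(s,p): return 1000*s["tcp_rot"].T@(np.asarray(p)-s["tcp_pos"])
def polar(s):
    q=s["tcp_pos"]-C; y=s["tcp_rot"][:,1]
    return np.hypot(*q[:2])*1000,np.degrees(np.arctan2(q[1],q[0])),np.degrees(np.arctan2(y[1],y[0])),s["tcp_pos"][2]*1000
E
python3 - <<'E'
from h import *
from bench import ctrl
s=ctrl.sense();print(s["time_s"],s["tcp_pos"],s["opening"],polar(s),s["contact_force"],s["q"])
y=s["tcp_rot"][:,1];print(tool(s,C+.052*y),s["tcp_rot"])
d=ctrl.snapshot("wrist");np.savez("w1.npz",**d);cv2.imwrite("pics/w1.png",d["pixels"][:,:,::-1]);print(d["cam_to_world"][:3,3],proj(d,C))
E
```

```text
1.2667 [0.54666829 0.22175118 0.23623608] 0.034133952420118546 (np.float64(94.21778644084063), np.float64(107.30872967280956), np.float64(64.25165130512177), np.float64(236.23607543662374)) [-1.2345736   0.39636567  0.73374854] [ 1.07062064e+01  2.51040943e+01  6.98534691e+01  6.92641300e-03
  8.51423564e+01 -5.35459978e+01]
[-64.38580726 -16.80371538  41.20584633] [[-9.00709180e-01  4.34419107e-01 -1.73594902e-03]
 [ 4.34420074e-01  9.00710363e-01 -2.05617297e-04]
 [ 1.47426319e-03 -9.39332490e-04 -9.99998472e-01]]
[0.47184874 0.25838615 0.41332835] [165.13209579 277.8638882 ]
```

View pics/w1.png

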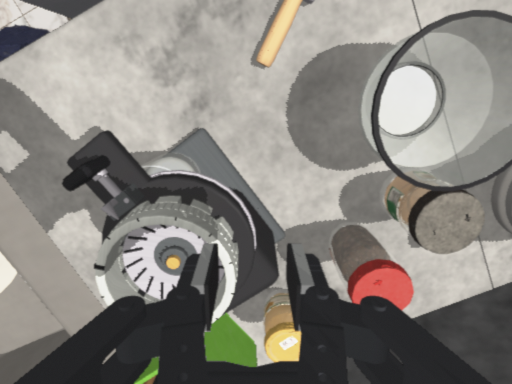

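The wrist view shows the rim's top centred near (166,277), which agrees with the predicted (165,278). The tab top is near (86,172). I'll move over the rim and measure the tab in the same step.

>>> play_rows(plan=[[[-32, -8.5, 0], [0, 0, 0], 40], [[-32.5, -8.5, 0], [0, 0, 0], 40], [[0, 0, 0], [0, 0, 0], 40], [[0, 0, 0], [0, 0, 0], 40]])

```text
time_s: 1.65
tcp_pos: [0.5966, 0.18, 0.2369]
tcp_rot: [[-0.902, 0.432, -0.001], [0.432, 0.902, 0.0], [0.001, -0.0, -1.0]]
contact_force: [-0.2, 0.4, 0.5]
opening: 0.0343
finger_force: 0.0
```

```bash
python3 - <<'E'
from h import *
from bench import ctrl
d=load("w1.npz")
for u in((86,172),(87,170)):
    q=ray(d,*u,.1885)-C;print("tab",q,np.hypot(*q[:2]),np.degrees(np.arctan2(q[1],q[0])))
s=ctrl.sense();print(s["tcp_pos"],polar(s));y=s["tcp_rot"][:,1];print(tool(s,C+.052*y))
d=ctrl.snapshot("wrist");np.savez("w2.npz",**d);cv2.imwrite("pics/w2.png",d["pixels"][:,:,::-1]);print(proj(d,C))
E
```

```text
tab [-0.0993012  -0.00931442 -0.0065    ] 0.09973708756151627 -174.641354139702
tab [-0.1002271  -0.00777753 -0.0065    ] 0.10052841067649407 -175.5627950595618
[0.59658237 0.17997419 0.23685937] (np.float64(52.91115624842358), np.float64(65.57082321056767), np.float64(64.38436738953473), np.float64(236.8593656070066))
[-1.13216893 -0.8864349  41.87529274]
[179.28785405 203.30427932]
```

View pics/w2.png

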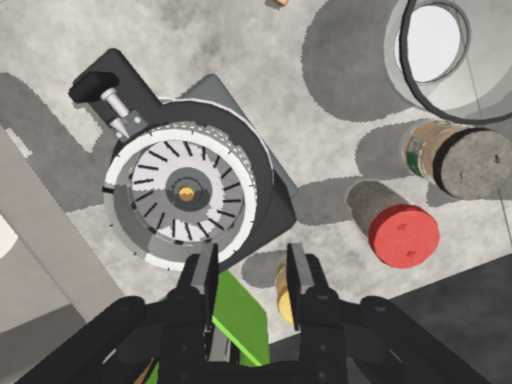

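The rim is centred near (180,200), against a predicted (179,203), with the tab at about (93,87). The rim lies between the fingers, so I'll descend and pinch.

>>> play_rows(plan=[[[-1, -1, 20], [0, 0, 0], 40], [[0, 0, 20], [0, 0, 0], 40], [[0, 0, 14], [0, 0, 0], 40], [[0, 0, 10], [0, 0, 0], 40], [[0, 0, 0], [0, 0, 0], 40]])

```text
time_s: 2.12
tcp_pos: [0.5956, 0.1796, 0.1717]
tcp_rot: [[-0.903, 0.431, -0.003], [0.431, 0.903, -0.0], [0.003, -0.002, -1.0]]
contact_force: [-0.3, -0.2, 0.9]
opening: 0.0342
finger_force: 0.0
```

>>> play_rows(plan=[[[0, 0, 0], [0, 0, 0], 0], [[0, 0, 0], [0, 0, 0], 0], [[0, 0, 0], [0, 0, 0], 0], [[0, 0, 0], [0, 0, 0], 0], [[0, 0, 0], [0, 0, 0], 0]])

```text
time_s: 2.53
tcp_pos: [0.5974, 0.1785, 0.1738]
tcp_rot: [[-0.902, 0.432, 0.001], [0.432, 0.902, 0.0], [-0.001, 0.0, -1.0]]
contact_force: [0.1, -0.1, -0.8]
opening: 0.0002
finger_force: 0.0
```

```bash
python3 - <<'E'
from h import *
from bench import ctrl
s=ctrl.sense();print(s["tcp_pos"],s["opening"],s["finger_force"],s["contact_force"])
ims=[]
for n in("top","side"):
    d=ctrl.snapshot(n);np.savez(n+"3.npz",**d)
    u=proj(d,C).astype(int);print(n,u)
    ims.append(cv2.resize(d["pixels"][u[1]-45:u[1]+55,u[0]-50:u[0]+50,::-1],(400,400),interpolation=cv2.INTER_CUBIC))
cv2.imwrite("pics/c3.png",np.hstack(ims))
E
```

```text
[0.59741451 0.1785055  0.17384122] 0.0002126847964836007 0.0 [ 0.13480339 -0.11287766 -0.76354343]
top [301 194]
side [257 142]
```

View pics/c3.png

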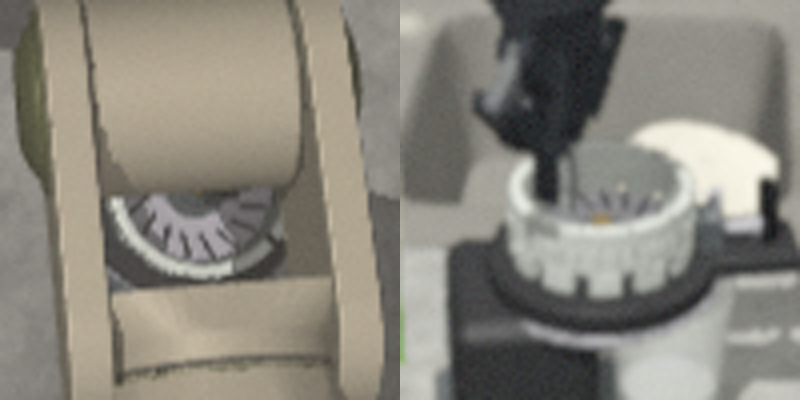

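The fingers closed inside the rim, so my axis estimate is off. The side crop shows the rim about 4 px lower than predicted. I'll triangulate the gold centre nut across the views.

```bash
python3 - <<'E'
from h import *
A=[];B=[];rs=[]
for n in("top0","side0","w1","w2","side3"):
    d=load(n+".npz");c=proj(d,C-[0,0,.03]);hsv=cv2.cvtColor(d["pixels"],cv2.COLOR_RGB2HSV)
    m=cv2.inRange(hsv,(8,110,110),(30,255,255));yy,xx=np.mgrid[:384,:512];m[np.hypot(xx-c[0],yy-c[1])>22]=0
    if m.sum()==0: print(n,"none");continue
    u=np.array([xx[m>0].mean(),yy[m>0].mean()]);o=d["cam_to_world"][:3,3];r=ray(d,*u,0)-o;r/=np.linalg.norm(r)
    print(n,u,(m>0).sum(),ray(d,*u,.17)[:2],ray(d,*u,.18)[:2])
    Q=np.eye(3)-np.outer(r,r);A.append(Q);B.append(Q@o);rs.append((n,o,r))
for sel in([0,1],[0,2,3],[0,1,2,3],range(len(A))):
    sel=list(sel);p=np.linalg.solve(sum(A[i] for i in sel),sum(B[i] for i in sel));print(sel,p)
# bright rim ellipse on w2, side
for n,c0,R in(("w2",(180,198),90),("side0",(257,146),32),("top0",(301,194),32)):
    d=load(n+".npz");g=cv2.GaussianBlur(d["pixels"],(0,0),.6).min(2);yy,xx=np.mgrid[:384,:512]
    for th in(150,165,190,205):
        m=((g>th)&(np.hypot(xx-c0[0],yy-c0[1])<R)).astype(np.uint8)
        cs=cv2.findContours(m,0,1)[0]
        if cs:
            h=cv2.convexHull(np.vstack([c for c in cs if cv2.contourArea(c)>15] or cs));e=cv2.fitEllipse(h);print(n,th,np.round(e[0],1),np.round(e[1],1),ray(d,*e[0],.195)[:2].round(4))
E
```

```text
top0 [299.88888889 194.72222222] 18 [0.57486432 0.13112892] [0.57431928 0.13251844]
side0 none
w1 [172.86184211 261.61184211] 152 [0.57520448 0.13184459] [0.57095689 0.13704504]
w2 [186.21764706 193.04705882] 170 [0.57549097 0.13160981] [0.57327899 0.13508578]
side3 none
[0, 1] [0.57515518 0.13132205 0.16951248]Traceback (most recent call last):
  File "<stdin>", line 11, in <module>
  File "<stdin>", line 11, in <genexpr>
IndexError: list index out of range
```

```bash
python3 - <<'E'
from h import *
d=load("side3.npz");o=np.array([257-50,142-45])
f=lambda p:((proj(d,p)-o)*4+[400,0]).round()
print("C",f(C),"tcp",f([.5974,.1785,.174]),"at195",f([.5974,.1785,.195]))
for a in range(0,360,45): print(a,f(C+.056*np.array([np.cos(np.radians(a)),np.sin(np.radians(a)),0])))
for n,c0,R in(("w2",(180,198),90),("side0",(257,146),32),("top0",(301,194),32)):
    d=load(n+".npz");g=cv2.GaussianBlur(d["pixels"],(0,0),.6).min(2);yy,xx=np.mgrid[:384,:512]
    for th in(150,165,190,205):
        m=((g>th)&(np.hypot(xx-c0[0],yy-c0[1])<R)).astype(np.uint8)
        cs=cv2.findContours(m,0,1)[0]
        if cs:
            h=cv2.convexHull(np.vstack([c for c in cs if cv2.contourArea(c)>15] or cs))
            if len(h)>5: e=cv2.fitEllipse(h);print(n,th,np.round(e[0],1),np.round(e[1],1),ray(d,*e[0],.195)[:2].round(4))
E
```

```text
C [602. 181.] tcp [558. 252.] at195 [557. 221.]
0 [509. 179.]
45 [529. 214.]
90 [595. 231.]
135 [666. 218.]
180 [696. 184.]
225 [671. 151.]
270 [608. 136.]
315 [543. 147.]
w2 150 [174.9 203.5] [164.6 176.2] [0.5735 0.1288]
w2 165 [173.4 205.4] [158.8 178.3] [0.5743 0.1271]
w2 190 [174.9 204.1] [149.2 159.2] [0.5739 0.1286]
w2 205 [179.  199.7] [139.2 153. ] [0.5721 0.133 ]
side0 150 [259.2 147.4] [42.7 67.1] [0.5693 0.1547]
side0 165 [261.2 146.9] [42.4 58.6] [0.5648 0.1521]
side0 190 [263.1 141.7] [27.4 57.5] [0.5617 0.1281]
side0 205 [277.3 137.8] [19.9 25.2] [0.5285 0.1074]
top0 150 [301.1 194.2] [46.5 46.9] [0.5748 0.1318]
top0 165 [301.  194.2] [45.9 46.5] [0.5748 0.1319]
top0 190 [301.  194.1] [44.1 45.5] [0.575  0.1321]
```

```bash
python3 - <<'E'
from h import *
from bench import ctrl
d=ctrl.snapshot("wrist");np.savez("w4.npz",**d)
s=ctrl.sense();print(proj(d,s["tcp_pos"]),proj(d,C),s["opening"],s["finger_force"],s["tcp_pos"])
for n in("w2",): e=load(n+".npz");print(proj(e,[.5966,.18,.2369]),proj(e,C+.052*s["tcp_rot"][:,1]))
a=cv2.resize(d["pixels"][:,100:400,::-1],(470,600),interpolation=cv2.INTER_CUBIC)
e=load("side3.npz")["pixels"][95:195,220:274,::-1];b=cv2.resize(e,(324,600),interpolation=cv2.INTER_CUBIC)
cv2.imwrite("pics/c4.png",np.hstack([a,b]))
E
```

```text
[251.47410734 226.25292949] [156.11443584 243.02566584] 0.0002802004429760937 0.0 [0.59729285 0.17845035 0.17344603]
[251.52896323 226.42040871] [250.33497553 203.22157571]
```

View pics/c4.png

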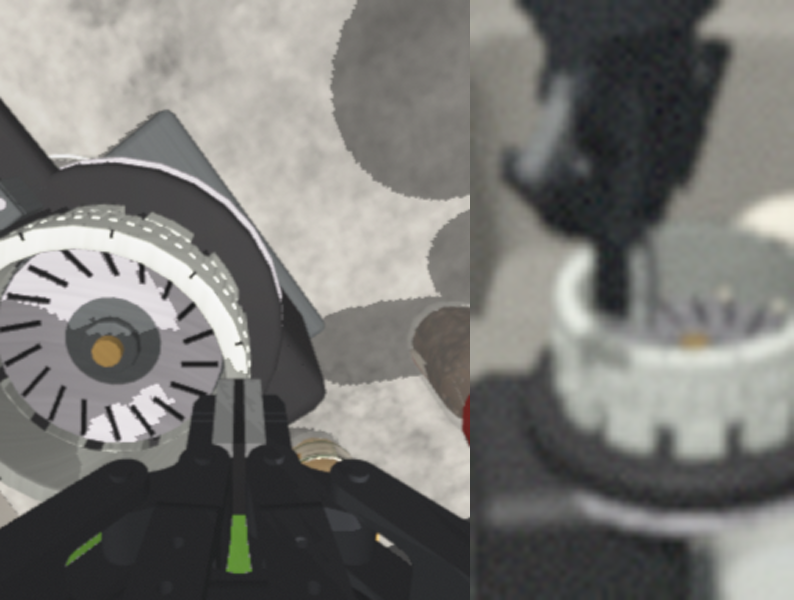

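>>> play_rows(plan=[[[0, 0, 0], [0, 0, 0], 40], [[0, 0, 0], [0, 0, 0], 40], [[0, 0, 0], [0, 0, 0], 40], [[0, 0, 0], [0, 0, 0], 40]])

```text
time_s: 3.02
tcp_pos: [0.5972, 0.1784, 0.1733]
tcp_rot: [[-0.902, 0.432, -0.0], [0.432, 0.902, -0.0], [0.0, -0.0, -1.0]]
contact_force: [0.7, -0.1, -0.2]
opening: 0.0342
finger_force: 0.0
```

>>> play_rows(plan=[[[0, 0, 3], [0, 0, 0], 20], [[0, 0, 0], [0, 0, 0], 15], [[0, 0, 0], [0, 0, 0], 10], [[0, 0, 0], [0, 0, 0], 7]])

```text
time_s: 3.35
tcp_pos: [0.5972, 0.1784, 0.1702]
tcp_rot: [[-0.902, 0.432, -0.0], [0.432, 0.902, -0.0], [0.0, -0.0, -1.0]]
contact_force: [-0.4, 0.6, -0.5]
opening: 0.0059
finger_force: 0.0
```

>>> play_rows(plan=[[[0, 2, 0], [0, 0, 0], 7], [[0, 2, 0], [0, 0, 0], 7], [[0, 0, 0], [0, 0, 0], 7], [[0, 0, 0], [0, 0, 0], 7]])

```text
time_s: 3.68
tcp_pos: [0.599, 0.1822, 0.1702]
tcp_rot: [[-0.902, 0.432, -0.0], [0.432, 0.902, -0.0], [0.0, -0.0, -1.0]]
contact_force: [0.0, -0.4, -0.0]
opening: 0.0059
finger_force: 0.0
```

>>> play_rows(plan=[[[0, 2, 0], [0, 0, 0], 7], [[0, 2, 0], [0, 0, 0], 7], [[0, 0, 0], [0, 0, 0], 7], [[0, 0, 0], [0, 0, 0], 7]])

```text
time_s: 4.02
tcp_pos: [0.6007, 0.1858, 0.1702]
tcp_rot: [[-0.902, 0.432, -0.0], [0.432, 0.902, -0.0], [0.0, -0.0, -1.0]]
contact_force: [-0.0, -0.3, 0.2]
opening: 0.0059
finger_force: 0.0
```

Nothing is touched even 8 mm further out. In both wrist views the fingertips appear at row ~242, while the TCP projects to row 226. So the tips may really be about 25 mm short of the stated TCP, just above the rim. I'll go back over the rim, descend in steps and feel for it.

>>> play_rows(plan=[[[0, -4, 0], [0, 0, 0], 40], [[0, -4, 0], [0, 0, 0], 40], [[0, 0, 0], [0, 0, 0], 40], [[0, 0, 5], [0, 0, 0], 40], [[0, 0, 0], [0, 0, 0], 40]])

```text
time_s: 4.43
tcp_pos: [0.5969, 0.1783, 0.1644]
tcp_rot: [[-0.902, 0.432, -0.001], [0.432, 0.902, -0.0], [0.001, -0.001, -1.0]]
contact_force: [-0.9, -0.7, -1.6]
opening: 0.0339
finger_force: 0.0
```

>>> play_rows(plan=[[[0, 0, 0], [0, 0, 0], 5], [[0, 0, 0], [0, 0, 0], 5], [[0, 0, 0], [0, 0, 0], 5], [[0, 0, 0], [0, 0, 0], 5]])

```text
time_s: 4.77
tcp_pos: [0.5973, 0.1785, 0.1654]
tcp_rot: [[-0.902, 0.432, 0.0], [0.432, 0.902, -0.0], [-0.0, 0.0, -1.0]]
contact_force: [-0.1, 0.1, -0.4]
opening: 0.0045
finger_force: 0.0
```

```bash
python3 - <<'E'
from h import *
from bench import ctrl
s=ctrl.sense();print(s["time_s"],s["tcp_pos"],polar(s),s["opening"],s["finger_force"],s["contact_force"])
a=[]
d=ctrl.snapshot("side");np.savez("side5.npz",**d);print((proj(d,s["tcp_pos"])-[205,90])*6)
a.append(cv2.resize(d["pixels"][90:180,205:270,::-1],(390,540),interpolation=cv2.INTER_CUBIC))
d=ctrl.snapshot("wrist");np.savez("w5.npz",**d);print(proj(d,s["tcp_pos"]))
print((proj(d,s["tcp_pos"])-[180,180])*[400/130,540/180])
a.append(cv2.resize(d["pixels"][180:360,180:310,::-1],(400,540),interpolation=cv2.INTER_CUBIC))
cv2.imwrite("pics/c5.png",np.hstack(a))
E
```

```text
4.7667 [0.59730173 0.17853738 0.16535388] (np.float64(51.915512933810035), np.float64(64.19205115796474), np.float64(64.40806673632017), np.float64(165.35388366083453)) 0.004469698972501522 0.0 [-0.07274136  0.05614474 -0.38664653]
[249.34097928 439.22516142]
[251.53452342 226.37655033]
[220.10622591 139.129651  ]
```

View pics/c5.png

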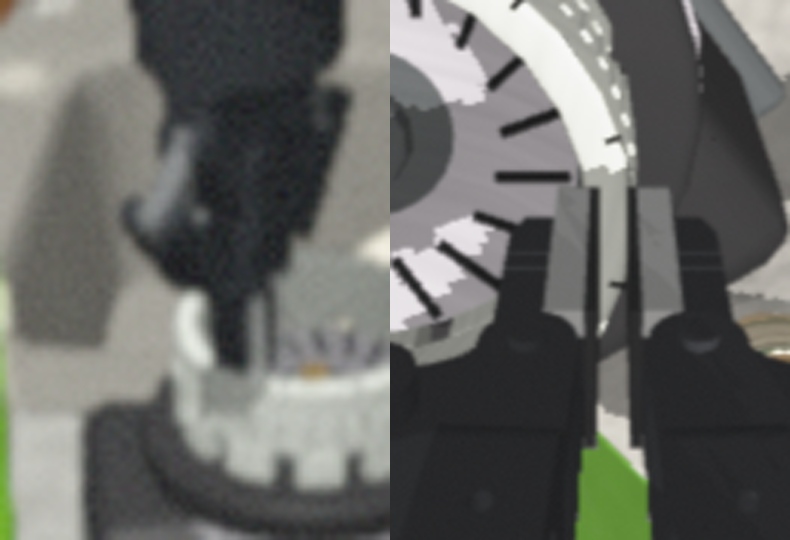

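Both views show the fingertips about 30 mm above the reported TCP, just over the rim and straddling it. So I must go about 25 mm lower. I'll step down and watch the force.

>>> play_rows(plan=[[[0, 0, 0], [0, 0, 0], 40], [[0, 0, 0], [0, 0, 0], 40], [[0, 0, 5], [0, 0, 0], 40], [[0, 0, 5], [0, 0, 0], 40], [[0, 0, 0], [0, 0, 0], 40]])

```text
time_s: 5.28
tcp_pos: [0.5967, 0.1784, 0.1538]
tcp_rot: [[-0.902, 0.432, -0.002], [0.432, 0.902, -0.0], [0.002, -0.001, -1.0]]
contact_force: [0.0, 0.4, -0.5]
opening: 0.0338
finger_force: 0.0
```

>>> play_rows(plan=[[[0, 0, 0], [0, 0, 0], 5], [[0, 0, 0], [0, 0, 0], 5], [[0, 0, 0], [0, 0, 0], 5], [[0, 0, 0], [0, 0, 0], 5]])

```text
time_s: 5.62
tcp_pos: [0.5971, 0.1781, 0.1554]
tcp_rot: [[-0.902, 0.432, -0.001], [0.432, 0.902, -0.001], [0.0, -0.001, -1.0]]
contact_force: [-1.0, -2.7, 1.5]
opening: 0.0052
finger_force: 55.7
```

The rim is caught with 56 N. I'll go 9 mm deeper for a fuller grip.

>>> play_rows(plan=[[[0, 0, 0], [0, 0, 0], 40], [[0, 0, 0], [0, 0, 0], 40], [[0, 0, 5], [0, 0, 0], 40], [[0, 0, 4], [0, 0, 0], 40], [[0, 0, 0], [0, 0, 0], 40]])

```text
time_s: 6.03
tcp_pos: [0.5968, 0.1785, 0.1451]
tcp_rot: [[-0.902, 0.432, -0.002], [0.432, 0.902, 0.0], [0.001, -0.001, -1.0]]
contact_force: [0.1, -0.3, -0.2]
opening: 0.0346
finger_force: 0.0
```

>>> play_rows(plan=[[[0, 0, 0], [0, 0, 0], 0], [[0, 0, 0], [0, 0, 0], 0], [[0, 0, 0], [0, 0, 0], 0], [[0, 0, 0], [0, 0, 0], 0]])

```text
time_s: 6.37
tcp_pos: [0.5971, 0.178, 0.1465]
tcp_rot: [[-0.902, 0.432, -0.001], [0.432, 0.902, -0.001], [0.0, -0.001, -1.0]]
contact_force: [-3.1, -3.9, 1.8]
opening: 0.0069
finger_force: 56.8
```

>>> play_rows(plan=[[[-1.82, 0, 0], [0, 0, 2], 0], [[-1.82, -0.06, 0], [0, 0, 2], 0], [[-3.63, -0.13, 0], [0, 0, 4], 0], [[-3.63, -0.13, 0], [0, 0, 4], 0], [[0, 0, 0], [0, 0, 0], 0]])

```text
time_s: 6.78
tcp_pos: [0.6059, 0.1727, 0.1465]
tcp_rot: [[-0.79, 0.613, -0.002], [0.613, 0.79, 0.0], [0.002, -0.001, -1.0]]
contact_force: [-5.7, -2.8, 3.2]
opening: 0.0068
finger_force: 56.8
```

```bash
python3 - <<'E'
from h import *
from bench import ctrl
s=ctrl.sense();print(s["time_s"],s["tcp_pos"],polar(s),s["opening"],s["finger_force"],s["contact_force"],s["ft_torque"])
E
```

```text
6.7833 [0.60590564 0.1726724  0.14645069] (np.float64(51.42319493895177), np.float64(52.638657568310286), np.float64(52.199732495172064), np.float64(146.45069031486193)) 0.0068057292057995995 56.846421849913895 [-5.70294909 -2.82515953  3.23268039] [-0.40230188  0.91773968  0.00619628]
```

>>> play_rows(plan=[[[-3.63, -0.13, 0], [0, 0, 4], 0], [[-3.63, -0.13, 0], [0, 0, 4], 0], [[-3.63, -0.13, 0], [0, 0, 4], 0], [[-3.63, -0.13, 0], [0, 0, 4], 0], [[0, 0, 0], [0, 0, 0], 0]])

```text
time_s: 7.2
tcp_pos: [0.616, 0.1626, 0.1464]
tcp_rot: [[-0.591, 0.807, -0.002], [0.807, 0.591, 0.001], [0.002, -0.001, -1.0]]
contact_force: [-4.7, -1.7, 2.3]
opening: 0.007
finger_force: 56.8
```

>>> play_rows(plan=[[[-3.63, -0.13, 0], [0, 0, 4], 0], [[-3.63, -0.13, 0], [0, 0, 4], 0], [[-1.82, -0.06, 0], [0, 0, 2], 0], [[0, 0, 0], [0, 0, 0], 0], [[0, 0, 0], [0, 0, 0], 0]])

```text
time_s: 7.62
tcp_pos: [0.6207, 0.1551, 0.1465]
tcp_rot: [[-0.445, 0.896, -0.001], [0.896, 0.445, 0.001], [0.001, -0.001, -1.0]]
contact_force: [-5.9, 0.6, 2.6]
opening: 0.0071
finger_force: 56.8
```

```bash
python3 - <<'E'
from h import *
from bench import ctrl
s=ctrl.sense();print(s["time_s"],s["tcp_pos"],polar(s),s["opening"],s["finger_force"],s["contact_force"],s["ft_torque"])
a=[]
d=ctrl.snapshot("top");np.savez("top6.npz",**d)
c=np.array([255,175]);a.append(cv2.resize(d["pixels"][175:250,255:355,::-1],(400,300),interpolation=cv2.INTER_CUBIC))
d=ctrl.snapshot("wrist");np.savez("w6.npz",**d)
a.append(cv2.resize(d["pixels"][:,:400,::-1],(400,384)))
z=np.zeros((384,800,3),np.uint8);z[:300,:400]=a[0];z[:,400:]=a[1];cv2.imwrite("pics/c6.png",z)
P=proj(d,C);print(P)
E
```

```text
7.6167 [0.62073461 0.15514829 0.14647201] (np.float64(51.617133641131666), np.float64(26.893663156437775), np.float64(26.42363873547322), np.float64(146.47201056144345)) 0.0071118122357317634 56.840048369485885 [-5.85268617  0.59444427  2.56373876] [0.11456336 0.80430182 0.08852262]
[138.86754474 273.08670804]
```

View pics/c6.png

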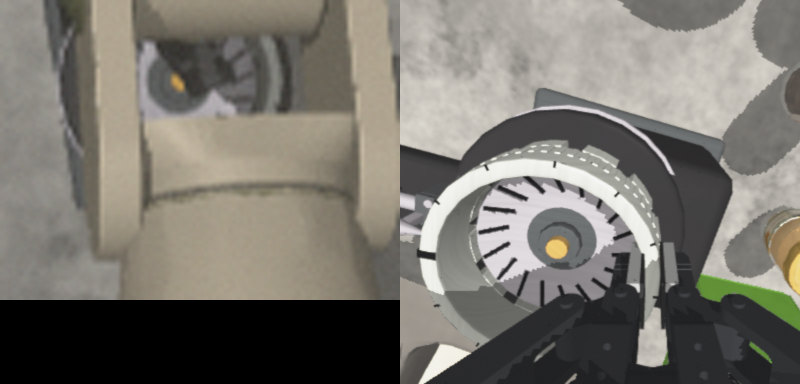

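The wrist view shows the long mark at wrist pixel (28,254), with the rim centred at (139,273) as predicted. The ring has turned 38° and about 3.6° remains. I'll turn that, then release, rise and look from the earlier viewpoint.

>>> play_rows(plan=[[[-1.63, -0.05, 0], [0, 0, 1.8], 0], [[-1.63, -0.05, 0], [0, 0, 1.8], 0], [[0, 0, 0], [0, 0, 0], 0], [[0, 0, 0], [0, 0, 0], 0]])

```text
time_s: 8.05
tcp_pos: [0.622, 0.1524, 0.1464]
tcp_rot: [[-0.388, 0.922, -0.001], [0.922, 0.388, 0.001], [0.002, -0.001, -1.0]]
contact_force: [-5.5, 1.3, 2.4]
opening: 0.007
finger_force: 56.8
```

>>> play_rows(plan=[[[0, 0, 0], [0, 0, 0], 40], [[0, 0, 0], [0, 0, 0], 40], [[0, 0, 0], [0, 0, 0], 40], [[0, 0, -30], [0, 0, 0], 40], [[0, 0, -35], [0, 0, 0], 40]])

```text
time_s: 8.47
tcp_pos: [0.6217, 0.1515, 0.2098]
tcp_rot: [[-0.387, 0.922, -0.005], [0.922, 0.387, -0.0], [0.002, -0.005, -1.0]]
contact_force: [0.2, -0.7, 1.0]
opening: 0.0342
finger_force: 0.0
```

>>> play_rows(plan=[[[30, 0, -25], [0, 0, 0], 20], [[0, 10, 0], [0, 0, -7], 0], [[0, 10, 0], [0, 0, -7], 0], [[0, 10, 0], [0, 0, -7], 0], [[0, 0, 0], [0, 0, 0], 0]])

```text
time_s: 8.88
tcp_pos: [0.6377, 0.1949, 0.2358]
tcp_rot: [[-0.696, 0.718, 0.0], [0.718, 0.696, 0.0], [0.0, 0.0, -1.0]]
contact_force: [-0.4, 0.6, -1.6]
opening: -0.0002
finger_force: 0.0
```

```bash
python3 - <<'E'
from h import *
from bench import ctrl
s=ctrl.sense();print(s["time_s"],s["tcp_pos"],polar(s),s["opening"],s["q"])
d=ctrl.snapshot("wrist");np.savez("w7.npz",**d);t=ctrl.snapshot("top");np.savez("top7.npz",**t)
for y in(9,10,11):
    e=-np.array([np.cos(np.radians(y)),np.sin(np.radians(y)),0])
    for n in("w2.npz","w7.npz"):
        D=load(n);print(y,n,"tip",proj(D,C*[1,1,0]+e*.0595+[0,0,.184]).round(1),"tab",proj(D,C*[1,1,0]+e*.102+[0,0,.1885]).round(1),"lugend",proj(D,C*[1,1,0]+e*.122+[0,0,.15]).round(1))
def marks(n):
    D=load(n);g=D["pixels"].astype(float).mean(2);g=cv2.GaussianBlur(g,(0,0),.6);out=[]
    for a in np.arange(150,260,.5):
        v=[]
        for r in(.0495,.051,.0525,.0545):
            u=proj(D,C+r*np.array([np.cos(np.radians(a)),np.sin(np.radians(a)),0])).astype(np.float32)
            if not(0<u[0]<511 and 0<u[1]<383): v.append(255)
            else: v.append(cv2.getRectSubPix(g.astype(np.float32),(1,1),(float(u[0]),float(u[1])))[0,0])
        out.append(max(v))
    return np.array(out)
for n in("w2.npz","w6.npz","w7.npz","top7.npz"):
    o=marks(n);i=np.argsort(o)[:8];print(n,[(150+.5*k,int(o[k])) for k in sorted(i)],np.median(o))
E
```

```text
8.8833 [0.63770931 0.19485133 0.23577927] (np.float64(89.13834256887937), np.float64(45.01910013283365), np.float64(44.07922422724372), np.float64(235.77926921251157)) -0.00016421104816428817 [ 6.93937585e+00  3.60505373e+01  5.28075611e+01  1.51563747e-02
  9.11242271e+01 -3.71395490e+01]
9 w2.npz tip [130.1 133.8] tab [84.7 82.1] lugend [91.  59.1]
9 w7.npz tip [ 61.1 155.4] tab [ -0.2 122. ] lugend [ 11.5 101.3]
10 w2.npz tip [129.  134.6] tab [82.8 83.7] lugend [89.  60.8]
10 w7.npz tip [ 60.5 156.5] tab [ -1.1 124.2] lugend [ 10.5 103.6]
11 w2.npz tip [127.9 135.5] tab [80.9 85.4] lugend [87.  62.6]
11 w7.npz tip [ 60.  157.7] tab [ -2.  126.3] lugend [  9.6 105.9]
w2.npz [(np.float64(231.0), 86), (np.float64(231.5), 58), (np.float64(232.0), 41), (np.float64(232.5), 32), (np.float64(233.0), 31), (np.float64(233.5), 36), (np.float64(234.0), 47), (np.float64(234.5), 70)] 238.01863
w6.npz [(np.float64(194.0), 65), (np.float64(194.5), 41), (np.float64(195.0), 38), (np.float64(195.5), 38), (np.float64(196.0), 39), (np.float64(196.5), 46), (np.float64(197.0), 74), (np.float64(259.5), 85)] 238.44846
w7.npz [(np.float64(190.0), 139), (np.float64(190.5), 93), (np.float64(191.0), 73), (np.float64(191.5), 74), (np.float64(192.0), 75), (np.float64(192.5), 77), (np.float64(193.0), 93), (np.float64(193.5), 115)] 237.16953
top7.npz [(np.float64(233.0), 146), (np.float64(233.5), 146), (np.float64(234.0), 146), (np.float64(234.5), 146), (np.float64(235.0), 146), (np.float64(235.5), 146), (np.float64(236.0), 146), (np.float64(236.5), 146)] 156.40117
```

```bash
python3 - <<'E'
from h import *
a=load("w7.npz")["pixels"][100:200,0:110,::-1];b=load("w2.npz")["pixels"][60:180,68:178,::-1]
A=cv2.resize(a,(396,360),interpolation=cv2.INTER_CUBIC);A=cv2.copyMakeBorder(A,0,72,0,4,0);B=cv2.resize(b,(396,432),interpolation=cv2.INTER_CUBIC)
cv2.imwrite("pics/c7.png",np.hstack([A,B]))
E
```

```text
(no output)
```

View pics/c7.png

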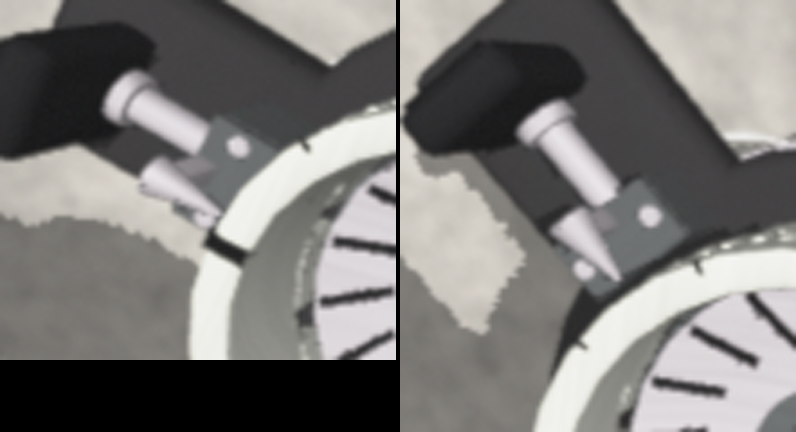

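The last view shows the mark, from (210,243) to (242,260), very close to the cone tip at about (218,218). The bolt axis is clear in both crops. I'll compute the azimuths from these pixels.

```bash
python3 - <<'E'
from h import *
P7=lambda x,y:((x+.5)/3.6-.5,(y+.5)/3.6-.5+100); P2=lambda x,y:((x-400+.5)/3.6-.5+68,(y+.5)/3.6-.5+60)
az=lambda v:round(np.degrees(np.arctan2(v[1],v[0]))%360,1)
for n,P,tip,base,b0,b1 in(("w7.npz",P7,(216,216),(157,178),(128,98),(200,136)),("w2.npz",P2,(618,280),(570,227),(546,122),(606,195))):
    d=load(n);t=ray(d,*P(*tip),.184)-C;c=ray(d,*P(*base),.184)-C
    q=ray(d,*P(*b0),.159)-C;r=ray(d,*P(*b1),.159)-C
    print(n,"tip az",az(t),np.hypot(*t[:2]),"cone dir",az(c-t),"bolt az",az(q),az(r),"dir",az(q-r),np.hypot(*q[:2]),np.hypot(*r[:2]))
d=load("w7.npz")
for p in((210,243),(242,260)): v=ray(d,*P7(*p),.195)-C;print("mark",az(v),np.hypot(*v[:2]))
E
```

```text
w7.npz tip az 192.4 0.05916290388397848 cone dir 186.9 bolt az 191.3 190.8 dir 193.4 0.09471587629278838 0.07850876842764419
w2.npz tip az 191.8 0.0584030752791621 cone dir 192.3 bolt az 190.9 191.2 dir 189.8 0.09413906222021913 0.07567144652123146
mark 192.4 0.05387700798763534
mark 192.4 0.04734201175386641
```

The tip azimuth is about 192°, the bolt about 191° and the mark about 192°. That is within 1 mm at the rim, inside the 1.5 mm tolerance. Next I'll go in front of the tab, fingers shut.

>>> play_rows(plan=[[[0, 0, -6], [0, 0, 6.6], 0], [[0, 0, -6], [0, 0, 6.6], 0], [[0, 0, -6], [0, 0, 6.6], 0], [[0, 0, 0], [0, 0, 6.6], 0], [[0, 0, 0], [0, 0, 6.4], 0]])

```text
time_s: 9.4
tcp_pos: [0.6368, 0.1937, 0.255]
tcp_rot: [[-0.181, 0.983, 0.001], [0.983, 0.181, 0.0], [-0.0, 0.001, -1.0]]
contact_force: [-0.2, -0.1, 0.1]
opening: 0.0002
finger_force: 0.0
```

>>> play_rows(plan=[[[-10, -40, 0], [0, 0, 0], 0], [[-10, -40, 0], [0, 0, 0], 0], [[-10, -40, 0], [0, 0, 0], 0], [[-10, -40, 0], [0, 0, 0], 0], [[-9, -34, 0], [0, 0, 0], 0]])

```text
time_s: 9.82
tcp_pos: [0.4529, 0.1081, 0.2542]
tcp_rot: [[-0.187, 0.982, 0.0], [0.982, 0.187, -0.0], [-0.0, 0.0, -1.0]]
contact_force: [0.7, 0.1, 0.5]
opening: 0.0002
finger_force: 0.0
```

>>> play_rows(plan=[[[0, 0, 0], [0, 0, 0], 0], [[0, 0, 0], [0, 0, 0], 0]])

```text
time_s: 9.98
tcp_pos: [0.4547, 0.1084, 0.2551]
tcp_rot: [[-0.187, 0.982, 0.002], [0.982, 0.187, -0.0], [-0.0, 0.002, -1.0]]
contact_force: [0.3, -0.4, -0.4]
opening: 0.0001
finger_force: 0.0
```

```bash
cat >> h.py <<'E'
Y=np.radians(11.4);G=np.array([[np.cos(Y),np.sin(Y),0],[-np.sin(Y),np.cos(Y),0],[0,0,1]])
def gr(s): return 1000*G@(s["tcp_pos"]-C*[1,1,0])
E
python3 - <<'E'
from h import *
from bench import ctrl
s=ctrl.sense();print(s["time_s"],s["tcp_pos"],gr(s),polar(s)[2],s["contact_force"],s["q"]);print(tool(s,C*[1,1,0]+G.T@[-.132,0,.2]))
E
```

```text
9.9833 [0.45471664 0.10841534 0.25513613] [-122.2383776     0.79228168  255.13613363] 10.750504674205677 [ 0.33867985 -0.39595662 -0.43943681] [-9.94856225e-01  8.29944142e+00  8.92915042e+01 -1.18335912e-03
  8.23006365e+01 -1.17451820e+01]
[-0.880549   -9.85391461 55.11837456]
```

>>> play_rows(plan=[[[-1, -12, 0], [0, 0, 0], 0], [[0, 0, 35], [0, 0, 0], 0], [[0, 0, 35], [0, 0, 0], 0], [[0, 0, 25], [0, 0, 0], 0], [[0, 0, 0], [0, 0, 0], 0]])

```text
time_s: 10.4
tcp_pos: [0.4424, 0.1059, 0.1551]
tcp_rot: [[-0.189, 0.982, -0.008], [0.982, 0.189, 0.0], [0.002, -0.008, -1.0]]
contact_force: [-1.2, -0.7, -0.1]
opening: -0.0001
finger_force: 0.0
```

>>> play_rows(plan=[[[0, 0, 8], [0, 0, 0], 0], [[0, 0, 5], [0, 0, 0], 0], [[0, 0, 5], [0, 0, 0], 0], [[0, 0, 0], [0, 0, 0], 0], [[0, 0, 0], [0, 0, 0], 0]])

```text
time_s: 10.82
tcp_pos: [0.4447, 0.1058, 0.1419]
tcp_rot: [[-0.191, 0.982, 0.001], [0.982, 0.191, -0.0], [-0.0, 0.001, -1.0]]
contact_force: [-0.3, 0.3, 0.3]
opening: 0.0004
finger_force: 0.0
```

```bash
python3 - <<'E'
from h import *
from bench import ctrl
s=ctrl.sense();print(s["time_s"],gr(s),polar(s)[2],s["contact_force"])
d=ctrl.snapshot("wrist");np.savez("w8.npz",**d)
g=cv2.cvtColor(d["pixels"],cv2.COLOR_RGB2GRAY)
for z in(.170,.175,.18): print(z,proj(d,C*[1,1,0]+G.T@[-.107,0,.1885]),proj(d,C*[1,1,0]+G.T@[-.134,0,z]))
E
```

```text
10.8167 [-132.61669995    0.1888561   141.85671147] 10.988326718266496 [-0.25747724  0.26320789  0.32383961]
0.17 [304.20066451 270.54948776] [247.29529659 251.28918519]
0.175 [304.20066451 270.54948776] [247.17971778 256.20764351]
0.18 [304.20066451 270.54948776] [247.05726481 261.41863146]
```

>>> play_rows(plan=[[[0, 2, 0], [0, 0, 0], 0], [[0, 2, 0], [0, 0, 0], 0], [[0, 2, 0], [0, 0, 0], 0], [[0, 2, 0], [0, 0, 0], 0], [[0, 0, 0], [0, 0, 0], 0]])

```text
time_s: 11.28
tcp_pos: [0.4525, 0.1073, 0.1413]
tcp_rot: [[-0.191, 0.982, 0.0], [0.982, 0.191, -0.0], [-0.0, 0.0, -1.0]]
contact_force: [0.4, -0.5, 0.4]
opening: 0.0002
finger_force: 0.0
```

>>> play_rows(plan=[[[0, 1.5, 0], [0, 0, 0], 0], [[0, 1.5, 0], [0, 0, 0], 0], [[0, 1.5, 0], [0, 0, 0], 0], [[0, 0, 0], [0, 0, 0], 0]])

```text
time_s: 11.62
tcp_pos: [0.4566, 0.1081, 0.1412]
tcp_rot: [[-0.191, 0.982, -0.0], [0.982, 0.191, -0.0], [0.0, -0.0, -1.0]]
contact_force: [-0.1, 0.4, -0.4]
opening: 0.0
finger_force: 0.0
```

>>> play_rows(plan=[[[0, 1.5, 0], [0, 0, 0], 0], [[0, 1.5, 0], [0, 0, 0], 0], [[0, 1.5, 0], [0, 0, 0], 0], [[0, 0, 0], [0, 0, 0], 0]])

```text
time_s: 11.95
tcp_pos: [0.461, 0.109, 0.1412]
tcp_rot: [[-0.191, 0.982, -0.0], [0.982, 0.191, -0.0], [-0.0, -0.0, -1.0]]
contact_force: [-2.6, -1.2, 0.9]
opening: 0.0002
finger_force: 1.1
```

Contact at about 3 N, which is the catch sliding. I'll continue gently.

>>> play_rows(plan=[[[0, 1, 0], [0, 0, 0], 0], [[0, 1, 0], [0, 0, 0], 0], [[0, 1, 0], [0, 0, 0], 0], [[0, 0, 0], [0, 0, 0], 0]])

```text
time_s: 12.28
tcp_pos: [0.464, 0.1096, 0.1412]
tcp_rot: [[-0.191, 0.982, 0.0], [0.982, 0.191, -0.0], [-0.0, -0.0, -1.0]]
contact_force: [-2.2, -1.8, 0.0]
opening: -0.0
finger_force: 1.1
```

>>> play_rows(plan=[[[0, 1, 0], [0, 0, 0], 0], [[0, 0.7, 0], [0, 0, 0], 0], [[0, 0.5, 0], [0, 0, 0], 0], [[0, 0, 0], [0, 0, 0], 0]])

```text
time_s: 12.62
tcp_pos: [0.4661, 0.11, 0.1413]
tcp_rot: [[-0.191, 0.982, 0.0], [0.982, 0.191, -0.0], [-0.0, 0.0, -1.0]]
contact_force: [-2.5, -2.2, -0.3]
opening: -0.0001
finger_force: 1.2
```

>>> play_rows(plan=[[[0, 0.6, 0], [0, 0, 0], 0], [[0, 0.6, 0], [0, 0, 0], 0], [[0, 0.6, 0], [0, 0, 0], 0], [[0, 0, 0], [0, 0, 0], 0]])

```text
time_s: 12.95
tcp_pos: [0.4679, 0.1103, 0.1413]
tcp_rot: [[-0.191, 0.982, 0.0], [0.982, 0.191, -0.0], [-0.0, 0.0, -1.0]]
contact_force: [-2.7, -1.4, -0.7]
opening: 0.0004
finger_force: 1.3
```

>>> play_rows(plan=[[[0, 0.6, 0], [0, 0, 0], 0], [[0, 0.6, 0], [0, 0, 0], 0], [[0, 0, 0], [0, 0, 0], 0]])

```text
time_s: 13.2
tcp_pos: [0.4691, 0.1105, 0.1413]
tcp_rot: [[-0.191, 0.982, 0.0], [0.982, 0.191, -0.0], [-0.0, -0.0, -1.0]]
contact_force: [-2.3, -2.4, -0.7]
opening: 0.0
finger_force: 1.3
```

>>> play_rows(plan=[[[0, 0.6, 0], [0, 0, 0], 0], [[0, 0.6, 0], [0, 0, 0], 0], [[0, 0, 0], [0, 0, 0], 0]])

```text
time_s: 13.45
tcp_pos: [0.4703, 0.1108, 0.1413]
tcp_rot: [[-0.191, 0.982, 0.0], [0.982, 0.191, -0.0], [-0.0, 0.0, -1.0]]
contact_force: [-2.8, -2.1, -1.6]
opening: -0.0002
finger_force: 1.3
```

>>> play_rows(plan=[[[0, 0.6, 0], [0, 0, 0], 0], [[0, 0.6, 0], [0, 0, 0], 0], [[0, 0, 0], [0, 0, 0], 0]])

```text
time_s: 13.7
tcp_pos: [0.4713, 0.111, 0.1413]
tcp_rot: [[-0.191, 0.982, -0.0], [0.982, 0.191, -0.0], [-0.0, -0.0, -1.0]]
contact_force: [-3.2, -2.7, -0.6]
opening: -0.0002
finger_force: 1.7
```

>>> play_rows(plan=[[[0, 0.6, 0], [0, 0, 0], 0], [[0, 0.6, 0], [0, 0, 0], 0], [[0, 0, 0], [0, 0, 0], 0]])

```text
time_s: 13.95
tcp_pos: [0.4718, 0.1111, 0.1412]
tcp_rot: [[-0.191, 0.982, -0.002], [0.982, 0.191, -0.0], [-0.0, -0.002, -1.0]]
contact_force: [-7.0, -3.2, 2.1]
opening: -0.0
finger_force: 3.9
```

>>> play_rows(plan=[[[0, 0.6, 0], [0, 0, 0], 0], [[0, 0.6, 0], [0, 0, 0], 0], [[0, 0, 0], [0, 0, 0], 0]])

```text
time_s: 14.2
tcp_pos: [0.4721, 0.1112, 0.1412]
tcp_rot: [[-0.191, 0.982, -0.004], [0.982, 0.191, -0.001], [-0.0, -0.004, -1.0]]
contact_force: [-11.5, -4.5, 3.4]
opening: 0.0002
finger_force: 6.3
```

>>> play_rows(plan=[[[0, 0.1, 0], [0, 0, 0], 0], [[0, 0, 0], [0, 0, 0], 0], [[0, 0, 0], [0, 0, 0], 0], [[0, 0, 0], [0, 0, 0], 0]])

```text
time_s: 14.53
tcp_pos: [0.4722, 0.1112, 0.1412]
tcp_rot: [[-0.191, 0.982, -0.004], [0.982, 0.191, -0.001], [-0.0, -0.004, -1.0]]
contact_force: [-12.1, -5.5, 4.8]
opening: -0.0001
finger_force: 6.5
```

```bash
python3 - <<'E'
from h import *
from bench import ctrl
s=ctrl.sense();f=G@s["contact_force"];print(s["time_s"],gr(s),f)
d=ctrl.snapshot("wrist");np.savez("w9.npz",**d);e=ctrl.snapshot("side");np.savez("side9.npz",**e)
s0=load("side0.npz")["pixels"].astype(int);s1=e["pixels"].astype(int)
# tab column profile in side view: dark tab at its upper part, before / after
a=proj(e,C*[1,1,0]+G.T@[-.102,.0,.185]);b=proj(e,C*[1,1,0]+G.T@[-.085,0,.185]);print(a,b)
v=int(a[1])
for S in(s0,s1):
    for r in(v-1,v+1): print(S[r,275:312].mean(1).astype(int).tolist())
E
```

```text
14.5333 [-1.04595502e+02  4.61769038e-02  1.41159929e+02] [-12.99435561  -3.0408674    4.75605889]
[299.31301609 142.98924704] [292.40663547 143.48281508]
[160, 173, 204, 218, 217, 216, 224, 230, 231, 232, 232, 230, 232, 234, 232, 233, 233, 234, 235, 235, 229, 204, 164, 143, 149, 156, 123, 100, 97, 110, 132, 139, 145, 149, 156, 158, 155]
[151, 159, 190, 214, 216, 212, 222, 229, 229, 225, 216, 220, 224, 228, 232, 232, 232, 234, 234, 235, 221, 171, 79, 38, 46, 57, 71, 84, 98, 110, 135, 140, 141, 150, 158, 158, 157]
[163, 167, 176, 183, 184, 196, 223, 234, 234, 234, 235, 234, 236, 236, 230, 205, 166, 144, 128, 89, 55, 54, 82, 129, 148, 139, 121, 147, 153, 113, 86, 111, 136, 152, 161, 160, 160]
[157, 162, 191, 216, 219, 211, 223, 231, 230, 228, 220, 222, 229, 232, 221, 169, 84, 42, 43, 47, 48, 59, 89, 129, 148, 130, 126, 148, 147, 110, 99, 132, 141, 155, 157, 163, 161]
```

The push is steady at 13 N. The tab has travelled about 14.8 mm, and a rim stop would allow at most 11, so the bolt is bottomed in the notch. I'll back off.

>>> play_rows(plan=[[[0, -5, 0], [0, 0, 0], 0], [[0, -10, 0], [0, 0, 0], 0], [[0, -15, 0], [0, 0, 0], 0], [[0, -5, -20], [0, 0, 0], 0], [[0, 0, -35], [0, 0, 0], 0]])

```text
time_s: 15.05
tcp_pos: [0.4374, 0.1051, 0.1947]
tcp_rot: [[-0.191, 0.982, -0.005], [0.982, 0.191, 0.001], [0.002, -0.005, -1.0]]
contact_force: [1.8, 0.6, 0.5]
opening: -0.0001
finger_force: 0.0
```

>>> play_rows(plan=[[[0, 0, -25], [0, 0, 0], 0], [[0, 0, 0], [0, 0, 0], 0], [[0, 0, 0], [0, 0, 0], 0]])

```text
time_s: 15.3
tcp_pos: [0.4403, 0.1051, 0.2223]
tcp_rot: [[-0.191, 0.982, 0.004], [0.982, 0.191, 0.001], [-0.0, 0.004, -1.0]]
contact_force: [1.1, -0.4, -0.6]
opening: 0.0002
finger_force: 0.0
```

```bash
python3 - <<'E'
from h import *
from bench import ctrl
e=ctrl.snapshot("side");S=e["pixels"].astype(int);print(S[143,284:305].mean(1).astype(int).tolist())
d=ctrl.snapshot("wrist");np.savez("w10.npz",**d)
g=cv2.GaussianBlur(d["pixels"].astype(np.float32).mean(2),(0,0),.6);o=[]
for a in np.arange(175,225,.5):
    v=[]
    for r in(.0495,.051,.0525,.0545):
        u=proj(d,C+r*np.array([np.cos(np.radians(a)),np.sin(np.radians(a)),0]))
        v.append(g[int(round(u[1])),int(round(u[0]))] if 0<u[0]<511 and 0<u[1]<383 else 255)
    o.append(max(v))
o=np.array(o);print([(175+.5*i,int(o[i])) for i in np.argsort(o)[:7]],np.median(o))
s=ctrl.sense();print(s["time_s"],s["contact_force"],s["tcp_pos"])
E
```

```text
[226, 220, 222, 227, 231, 219, 165, 81, 41, 66, 140, 203, 232, 240, 240, 231, 200, 143, 93, 94, 112]
[(np.float64(192.0), 37), (np.float64(192.5), 37), (np.float64(191.5), 41), (np.float64(193.0), 58), (np.float64(193.5), 82), (np.float64(190.5), 85), (np.float64(191.0), 85)] 234.20592
15.4 [-0.55868358 -0.00925017 -1.0101907 ] [0.43928396 0.10499991 0.22046183]
```

The tab stays in and the mark is at 192°, facing the pointer. The robot is clear, so I'm handing in.

```bash
python3 -c "
from bench import ctrl
print(ctrl.sign_off())"
```

```text
the job is handed in; nothing more can be done
None
```

I turned the ring about 42° clockwise until the long mark faced the pointer, pushed the catch in until the bolt bottomed at a steady 13 N, then moved the arm clear and handed the job in at about 15 s; the verdict was not shown.

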